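Prove the bench trip, then shake the electrode discs out of the slotted boxes

TASK

Get the bench ready for the electrolysis practical: first prove the grey bench trip unit by pressing its test button so that the lever drops, then lift the lever fully back up. Then tip both slotted boxes slot-down over the blue tray, shaking each until every copper disc in it has fallen out, and lay the two empty boxes flat on their undersides, next to each other and wholly on the heatproof mat. All the discs must end up in the tray. Leave the other things on the bench where they are.

Things in the scene. Friction and masses are not known exactly. Their poses are not given: they have to be found in the camera images.
- unit: grey bench trip unit, fixed: a box 110 (x) x 160 (y) x 60 (z) mm, origin at the centre of its underside, x away from the robot at yaw 0. On its top the round test button stands 45 mm to the -y side, the lever 35 mm to the +y side (see their points)
- test_button_top (a point): centre of the top face of the round white test button, 26 mm across; pressed straight down, 6 mm travel, 5 N when fully down, springs back
- test_button (a joint): travel of the test button in m: 0 out, 0.006 fully down. About 3 mm of travel tips the lever over its dead centre; press fully down to be sure
- trip_lever (a joint): lever hinged along the unit's y at (6, 35, 66) mm in the unit's frame. 0 rad = fully up, leaning 0.14 rad past vertical to the unit's +x, kept there by its own weight; grows as it falls to the -x side; 0.95 = dropped. Falls in about 0.6 s. No spring: pushed back below 0.14 rad it falls home; takes under 1 N
- lever_knob (a point): centre of the lever's black crossbar grip, a cylinder 18 mm across and 30 mm long along the unit's y, 70 mm from the hinge; the lever's stem is 10 mm thick
- box1: closed clear plastic box with one grey end, 100 (x) x 50 (y) x 50 (z) mm, walls 4 mm, 160 g, origin at the centre of its underside. Starts flat, that -x end (with the slot) roughly towards the robot. Slot 28 mm wide along y, 10 mm high, flush with the inner floor. Slippery inside (friction 0.25): discs slide out flat along the floor when in line with the slot; others stay beside it until shaken sideways
- box1_slot (a point): centre of the slot's mouth, on box1's -x end. Two discs can wedge side by side above the slot: rock the tipped box well over to one side and the other (about the line through its top and floor), or tip it back and start again
- box1_center (a point): centre of box1, 25 mm above its underside
- box2: closed clear plastic box with one grey end, 100 (x) x 50 (y) x 50 (z) mm, walls 4 mm, 160 g, origin at the centre of its underside. Starts flat, that -x end (with the slot) roughly towards the robot. Slot 28 mm wide along y, 10 mm high, flush with the inner floor. Slippery inside (friction 0.25): discs slide out flat along the floor when in line with the slot; others stay beside it until shaken sideways
- box2_slot (a point): centre of the slot's mouth, on box2's -x end. Two discs can wedge side by side above the slot: rock the tipped box well over to one side and the other (about the line through its top and floor), or tip it back and start again
- box2_center (a point): centre of box2, 25 mm above its underside
- disc1: copper electrode disc, 24 mm across, 6 mm thick, 24 g, origin at the centre of its underside (z along its axis); starts inside a slotted box (discs 1 to 3 in box1, 4 to 6 in box2). May be absent (None): three to six discs are present, and a box may be empty
- disc2: copper electrode disc, 24 mm across, 6 mm thick, 24 g, origin at the centre of its underside (z along its axis); starts inside a slotted box (discs 1 to 3 in box1, 4 to 6 in box2). May be absent (None): three to six discs are present, and a box may be empty
- disc3: copper electrode disc, 24 mm across, 6 mm thick, 24 g, origin at the centre of its underside (z along its axis); starts inside a slotted box (discs 1 to 3 in box1, 4 to 6 in box2). May be absent (None): three to six discs are present, and a box may be empty
- disc4: copper electrode disc, 24 mm across, 6 mm thick, 24 g, origin at the centre of its underside (z along its axis); starts inside a slotted box (discs 1 to 3 in box1, 4 to 6 in box2). May be absent (None): three to six discs are present, and a box may be empty
- disc5: copper electrode disc, 24 mm across, 6 mm thick, 24 g, origin at the centre of its underside (z along its axis); starts inside a slotted box (discs 1 to 3 in box1, 4 to 6 in box2). May be absent (None): three to six discs are present, and a box may be empty
- disc6: copper electrode disc, 24 mm across, 6 mm thick, 24 g, origin at the centre of its underside (z along its axis); starts inside a slotted box (discs 1 to 3 in box1, 4 to 6 in box2). May be absent (None): three to six discs are present, and a box may be empty
- tray: blue open tray, fixed, 220 x 220 mm outside, 40 mm high, walls and floor 5 mm, origin at the centre of its underside, sides along its x and y
- mat: square brown heatproof mat, fixed, 190 x 190 mm, 6 mm thick, origin at the centre of its underside
- dish: bystander: white porcelain dish, 84 mm across, 35 mm high, origin at the centre of its underside; leave alone
- beaker: bystander: glass beaker, 68 mm across, 90 mm high, origin at the centre of its underside; leave alone
- pen: bystander: blue pen, 130 mm long, 10 mm thick, lying along its x; leave alone
- stopper: bystander: rubber stopper, 30 mm across, 26 mm high; leave alone
Mind the look-alikes: they are no part of the job. Leave any black or purple look-alike of the box1 alone.

How it is judged:
On the way, in this order (a step that is already met when the one before it is completed fails the run):
1. the test button is pressed (value of joint test_button above 0.0015 m).
2. the lever has dropped (value of joint trip_lever above 0.8 rad), for 0.1 s.
3. the lever is lifted fully back up with the button out (value of joint trip_lever below 0.08 rad and value of joint test_button below 0.001 m), for 0.3 s.
4. every disc is out of the boxes and lies in the tray (x of disc1 in the frame of tray between -0.105 and 0.105 m and y of disc1 in the frame of tray between -0.105 and 0.105 m and height (world z) of each of disc1, disc2, disc3, disc4, disc5, disc6 below 0.045 m and linear speed of each of disc1, disc2, disc3, disc4, disc5, disc6 below 0.05 m/s and x of disc2 in the frame of tray between -0.105 and 0.105 m and y of disc2 in the frame of tray between -0.105 and 0.105 m and x of disc3 in the frame of tray between -0.105 and 0.105 m and y of disc3 in the frame of tray between -0.105 and 0.105 m and x of disc4 in the frame of tray between -0.105 and 0.105 m and y of disc4 in the frame of tray between -0.105 and 0.105 m and x of disc5 in the frame of tray between -0.105 and 0.105 m and y of disc5 in the frame of tray between -0.105 and 0.105 m and x of disc6 in the frame of tray between -0.105 and 0.105 m and y of disc6 in the frame of tray between -0.105 and 0.105 m and distance between each of disc1, disc2, disc3, disc4, disc5, disc6 and box1_center above 0.06 m and distance between each of disc1, disc2, disc3, disc4, disc5, disc6 and box2_center above 0.06 m), for 0.2 s.
At the end, for the whole second after the job is handed in: every disc present lies at rest in the tray and outside the boxes; lever fully up (within 0.08 rad), button out; each box lies on its underside (within 0.12 rad) at rest on the mat, its centre within 70 mm of the mat's centre along both of the mat's sides (all of step 3 and all of step 4 and x of box1 in the frame of mat between -0.07 and 0.07 m and y of box1 in the frame of mat between -0.07 and 0.07 m and z of box1 in the frame of mat between 0.002 and 0.012 m and angle between each of box1, box2's own z axis and vertical below 0.12 rad and linear speed of each of box1, box2 below 0.02 m/s and x of box2 in the frame of mat between -0.07 and 0.07 m and y of box2 in the frame of mat between -0.07 and 0.07 m and z of box2 in the frame of mat between 0.002 and 0.012 m); the robot touches nothing.
It fails at once if the dish is disturbed (moved more than 40 mm) (distance of dish from where it was at the start of the episode above 0.04 m).
It fails at once if the beaker is disturbed (moved more than 40 mm) (distance of beaker from where it was at the start of the episode above 0.04 m).
It fails at once if the pen is disturbed (moved more than 40 mm) (distance of pen from where it was at the start of the episode above 0.04 m).
It fails at once if the stopper is disturbed (moved more than 40 mm) (distance of stopper from where it was at the start of the episode above 0.04 m).
Of disc1, disc2, disc3, disc4, disc5, disc6 only 3 to 6 are there at a start; the rules pass over those that are not, and their reading is None.
At some moment in a run one of box1, box2 may be knocked a few centimetres aside while the robot is not near it.
It also fails if it takes over 210 s, if anything falls off the work surface, if the arm or the gripper's body presses on something with over 40 N, if the wrist force passes 120 N, or if a joint passes its speed limit or range.

ROBOT

A 7-joint arm with a two-finger parallel gripper is mounted at the origin on the work surface. World frame = base frame: x ahead of the robot, y to its left, z up, the work surface at z = 0. Lengths are in m, angles in rad, forces in N, time in s.
With the tool pointing down it reaches from about 0.4 to 0.85 m from the base axis. Payload 10.4 kg.
Tool frame: the origin (TCP) lies on the mounting face of the last link; the fingertips stand 173 mm ahead of it and the grasp point (between the pads) lies 155 mm ahead of it (manip.tip_extent is the distance from the TCP to the fingertips, in m); z points along the fingers, y is the line along which they close (so a half turn about z gives the same grasp; the last joint's range is limited). The gripper opens to 85 mm and grips with 20 to 120 N. Pads are 22 mm wide; open, the fingers measure 114 mm over their backs; the gripper's body (76 mm by 85 mm) begins 54 mm behind the grasp point. The pads swing forward as they close: fully open they stand 13 mm farther back than shut.
Start: joints at [-1.305, 0.332, -0.065, 1.46, 0.022, 1.35, -0.088], TCP at [0.178, 0.599, 0.405] pointing down, gripper open.
Joint ranges: [-2.6, 2.6], [-0.5, 2.12], [-1.47, 1.34], [0.16, 2.42], [-1.27, 4.41], [0.06, 2.06], [-2.6, 2.6]. Speed limits (rad/s): [2.22, 2.22, 2.79, 2.79, 3.14, 3.14, 3.14].

INTERFACE

Orientations are given as a unit quaternion [x, y, z, w].
In Python, from workcell import manip gives the robot as it stands.
- The arm moves only by the tool move_arm, never from a script. Its argument "plan" is one flat list of numbers, 7 for each row, row after row: the turn, a rotation vector about the tool's x, y, z in rad, then the shift along the tool's x, y, z in m, then the finger opening in m, from 0 to 0.0854. In form: [ax, ay, az, dx, dy, dz, gripper, ax, ay, az, dx, dy, dz, gripper, ...]. A call has 1 to 12 rows; each row is the pose to reach, as a shift and turn from the pose commanded when the call began, along the tool's axes at that moment; what a row does not reach only later rows make up. A row lasts 1/8 s, in which the tool goes at most 62.5 mm and 10.7 degrees, less where a joint would pass 70% of its speed; a pose out of reach is approached as far as the arm can. A call with a gripper value outside its range is refused whole. The fingers move at their own pace and stop on an object; "squeeze" is the grip in N (left out, the last holds). Time passes only in rows, so rows that repeat a pose let the fingers close. It gives the time, the measured TCP pose, the force, the opening and the grip force at its end, in the units of the state.
- manip.get_obs(): the state, without advancing time (a new reading comes with each control period).
- manip.camera(name): name is "scene" or "top" or "wrist"; returns a dict with "color" (480x640x3 uint8, red, green, blue), "fx", "fy", "cx", "cy" (pixels), "cam_to_world" (4x4, takes a point from camera to world coordinates); the wrist camera has in their place "mount" (4x4, takes a point from camera to tool coordinates, whose origin is the TCP and whose axes are the flange's). Camera axes: x right, y down, z forward; pixel columns grow to the right and rows downward; lengths in m; the calibration is good to about 2 mm. A picture is of the moment at which its call begins: read the wrist's pose just before it. There is no depth.
- manip.hand_in(): hands the job in; it is judged then, once.
Trained networks look in a picture, given as the dict that the camera call returned (one of the last four; its "shot" number tells which), for a name from the list of things; names that differ only in an ending like _2 or _b are one class to them, and where a whole thing is asked for, a point or a joint stands for the part that bears it (a point fixed in the world has none). Each returns a list of dicts, best first, with "conf" (0 to 1); they miss things now and then, are a little off and sometimes report something else, mostly with a low value. They report only what shows in the picture. A call takes as long as a camera call. They do not tell look-alikes from the thing itself.
- manip.look_for(picture, label): "position" ([x, y, z] in m, in the coordinates of the camera as it stood for that picture, good to about 4 mm: the middle of the surface that is visible of it).
- manip.silhouettes(picture, label): "pixels" (480x640 bool, what is visible of it).
- manip.tip_of(picture, label): "position" ([x, y, z] in m, in the coordinates of the camera as it stood for that picture, good to about 4 mm: a listed point, or the origin of a listed thing).
The state is a dict: "clock": time; "joint_pos": joint angles; "joint_velocities": joint speeds; "tau": joint torques, N m; "position": TCP position; "ee_rot": TCP orientation; "ft_force": force on the tool from outside, world axes, zero at the start; "torque": the same for the moment, N m; "grip_width": opening from 0.0 (shut) to 1.0 (fully open); "grasp_force": force on a finger pad.
Only numpy, scipy, OpenCV 4.12 (cv2) and the standard library are available. Lean on these libraries where they do the work, as an engineer would, in place of code of your own. Each camera call takes 0.05 s, during which the arm holds its last target. There are 200 camera calls.

## Working session

There is one attempt and no reset: what is moved stays moved. The work goes in short steps, Python scripts to look and compute and a tool call to move; the robot and the scene stay as the last step left them, time stands still between calls to the robot, and variables do not carry over. Pictures are saved under pics/ and viewed, at most 14 in all, crops included, and the job is handed in when it is done.

Besides the shell and the picture viewer there is one more tool, called after "Emit:" by a JSON object that holds its "method" and its "body", one argument or row to a line. move_arm: Moves the arm, as the interface text tells. Its arguments: {"type":"object","properties":{"plan":{"type":"array","items":{"type":"number"}},"squeeze":{"type":"number"}},"required":["plan"]}

```bash
mkdir -p pics; ls
cat > h.py <<'E'
from workcell import manip
import numpy as np, cv2
from scipy.spatial.transform import Rotation as R
def cam(n):
    o=manip.get_obs(); c=manip.camera(n)
    if n=="wrist":
        T=np.eye(4); T[:3,:3]=R.from_quat(o["ee_rot"]).as_matrix(); T[:3,3]=o["position"]
        c["T"]=T@np.array(c["mount"])
    else: c["T"]=np.array(c["cam_to_world"])
    return c
def save(c,f): cv2.imwrite("pics/"+f,cv2.cvtColor(c["color"],cv2.COLOR_RGB2BGR))
def w(c,p): return (c["T"]@np.append(p,1))[:3]
def px(c,p):
    q=np.linalg.inv(c["T"])@np.append(p,1); return q[0]/q[2]*c["fx"]+c["cx"], q[1]/q[2]*c["fy"]+c["cy"]
def ray(c,u,v,z):
    d=c["T"][:3,:3]@np.array([(u-c["cx"])/c["fx"],(v-c["cy"])/c["fy"],1]); o=c["T"][:3,3]
    return o+d*(z-o[2])/d[2]
def tips(c,names,fn="tip_of",k=3):
    for n in names:
        print(n,[(np.round(w(c,d["position"]),3).tolist(),round(float(d["conf"]),2)) for d in getattr(manip,fn)(c,n)[:k]])
def yaw(c,label,z):
    for d in manip.silhouettes(c,label)[:3]:
        v,u=np.nonzero(d["pixels"]); 
        P=np.array([ray(c,a,b,z)[:2] for a,b in zip(u,v)]).astype(np.float32)
        print(label,"px",u.mean().round(),v.mean().round(),"rect",cv2.minAreaRect(P),round(float(d["conf"]),2))
E
python3 - <<'E'
from h import *
o=manip.get_obs(); print(o["clock"],o["position"],o["ee_rot"],manip.tip_extent)
for n in("top","scene"):
    c=cam(n); save(c,n+"0.png"); print(n,c["T"][:3,3])
    tips(c,["unit","test_button_top","lever_knob","box1","box1_slot","box1_center","tray","mat","dish","beaker","pen","stopper","disc1"],k=4)
E
```

```text
pics
0.0 [0.17794677 0.59899402 0.40388091] [ 1.43859057e-01  9.89597910e-01 -7.37122752e-04 -6.93273162e-05] 0.1734
top [ 0.42310824 -0.02266276  1.17776997]
unit [([0.529, -0.362, -0.0], 0.8)]
test_button_top [([0.517, -0.406, 0.082], 0.54)]
lever_knob [([0.537, -0.324, 0.132], 0.73)]
box1 [([0.226, 0.371, -0.002], 0.94), ([0.25, -0.238, 0.002], 0.78), ([0.418, 0.074, -0.0], 0.73), ([0.685, 0.38, 0.001], 0.63)]
box1_slot [([0.296, -0.241, 0.006], 0.95), ([0.219, 0.421, 0.005], 0.94), ([0.655, 0.422, 0.01], 0.9), ([0.371, 0.083, 0.007], 0.56)]
box1_center [([0.424, 0.074, 0.023], 0.76), ([0.691, 0.383, 0.027], 0.59), ([0.223, 0.367, 0.024], 0.56), ([0.245, -0.237, 0.023], 0.55)]
tray [([0.653, -0.017, 0.001], 0.69)]
mat [([0.474, 0.359, 0.003], 0.82)]
dish [([0.703, 0.233, -0.004], 0.79), ([0.539, -0.328, 0.133], 0.38)]
beaker [([0.707, -0.226, 0.0], 0.94)]
pen [([0.347, 0.222, -0.0], 0.53), ([0.359, -0.205, -0.005], 0.17)]
stopper [([0.362, -0.203, -0.005], 0.68)]
disc1 []
scene [0.9897793  0.40011573 1.01902588]
unit [([0.523, -0.363, 0.003], 0.77), ([0.439, -0.09, 0.025], 0.58)]
test_button_top [([0.513, -0.412, 0.082], 0.39)]
lever_knob [([0.544, -0.325, 0.133], 0.74), ([0.421, 0.078, 0.027], 0.56)]
box1 [([0.243, -0.24, 0.002], 0.86), ([0.226, 0.369, 0.003], 0.72), ([0.434, -0.088, 0.001], 0.59), ([0.686, 0.38, -0.003], 0.58)]
box1_slot [([0.656, 0.423, 0.012], 0.71), ([0.372, 0.081, 0.011], 0.68), ([0.219, 0.417, 0.008], 0.55), ([0.359, -0.211, -0.002], 0.43)]
box1_center [([0.419, 0.078, 0.025], 0.95), ([0.243, -0.238, 0.029], 0.66), ([0.224, 0.37, 0.027], 0.58)]
tray [([0.649, -0.018, 0.001], 0.66), ([0.7, 0.226, -0.002], 0.6)]
mat [([0.473, 0.365, -0.001], 0.73), ([0.528, -0.36, 0.002], 0.49)]
dish [([0.699, 0.224, -0.005], 0.89)]
beaker [([0.706, -0.227, -0.003], 0.63)]
pen [([0.344, 0.221, -0.005], 0.58)]
stopper [([0.361, -0.213, -0.001], 0.59)]
disc1 []
```

View pics/top0.png

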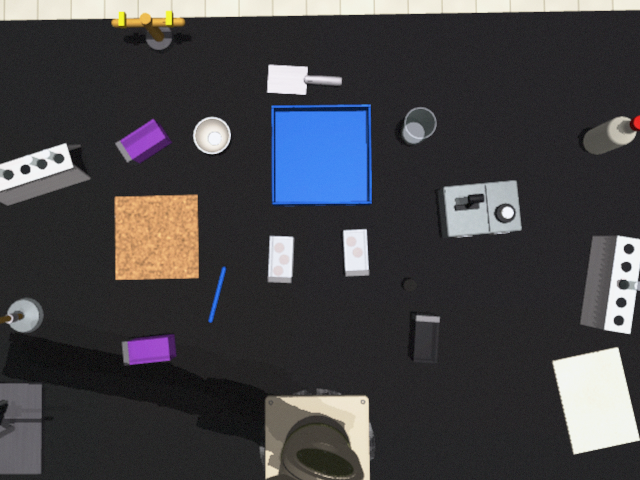

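View pics/scene0.png

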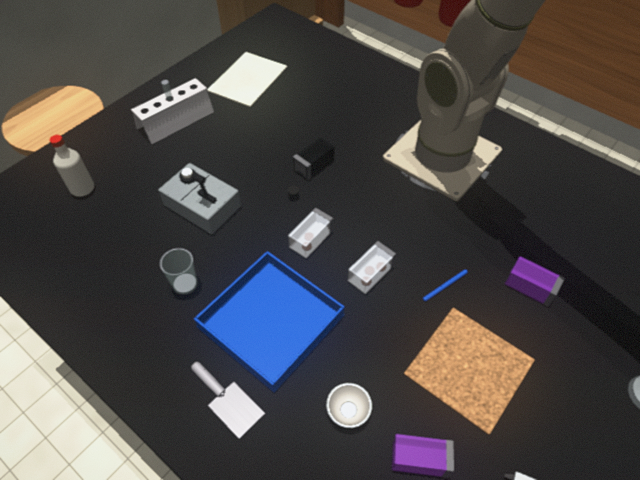

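The top view shows the two clear boxes at about (281,258) and (356,252), with copper discs visible. It also shows the tray at (321,155), the mat at (157,237), and the unit at (481,209) with its button at (507,213) and knob at (475,201). The purple and black boxes are look-alikes. The scene view agrees. I'll go to the unit first.

```bash
cat >> h.py <<'E'
def down(yawdeg):  # tool y at world angle yawdeg+90, tool z down; yaw 0 -> tool x = -x world
    return R.from_euler("z",yawdeg,degrees=True)*R.from_quat([0,1,0,0])
def rel(targets):
    "targets: list of (TCP pos, Rotation) -> row numbers from present pose"
    o=manip.get_obs(); R0=R.from_quat(o["ee_rot"]); p0=np.array(o["position"])
    print("clock",round(o["clock"],2),"at",p0.round(4),"F",np.round(o["ft_force"],1),"grip",round(o["grip_width"],3),round(o["grasp_force"],1))
    for p,Rt in targets:
        a=(R0.inv()*Rt).as_rotvec(); d=R0.inv().apply(np.array(p)-p0)
        print(" turn",a.round(3),np.degrees(np.linalg.norm(a)).round(1),"shift",d.round(4),np.linalg.norm(d).round(3))
E
python3 - <<'E'
from h import *
rel([([.45,.25,.40],down(0)),([.515,-.1,.40],down(0)),([.49,-.37,.40],down(4))])
E
```

```text
clock 1.4 at [0.178  0.5991 0.4048] F [-0.3 -0.4 -0.6] grip 0.996 0.0
 turn [ 0.    -0.    -0.289] 16.5 shift [-0.3602 -0.2572  0.0047] 0.443
 turn [ 0.    -0.    -0.289] 16.5 shift [-0.5222 -0.5742  0.0047] 0.776
 turn [ 0.     0.    -0.359] 20.5 shift [-0.5751 -0.8401  0.0046] 1.018
```

Emit:
{"method": "move_arm", "body": {
  "plan": [0,0,-0.29,-0.36,-0.257,0,0,0,0,-0.29,-0.36,-0.257,0,0,0,0,-0.29,-0.36,-0.257,0,0,0,0,-0.29,-0.36,-0.257,0,0,0,0,-0.29,-0.36,-0.257,0,0,0,0,-0.29,-0.36,-0.257,0,0,0,0,-0.29,-0.36,-0.257,0,0,0,0,-0.29,-0.522,-0.574,0,0,0,0,-0.29,-0.522,-0.574,0,0,0,0,-0.29,-0.522,-0.574,0,0,0,0,-0.29,-0.522,-0.574,0,0,0,0,-0.29,-0.522,-0.574,0,0]
}}

```text
clock: 2.9
position: [0.5058, -0.0549, 0.4051]
ee_rot: [-0.001, 1.0, 0.0, 0.001]
ft_force: [1.6, -0.1, 0.2]
grip_width: -0.002
grasp_force: 0.0
```

Run:
```python
from h import *
o=manip.get_obs(); print(o["joint_pos"])
rel([([.515,-.1,.40],down(0)),([.49,-.37,.36],down(4))])
```

```text
[-0.45339004  0.06399906  0.49681809  1.78696853 -0.03221125  1.29744693
  1.62354456]
clock 2.9 at [ 0.5058 -0.0549  0.4051] F [ 1.6 -0.1  0.2] grip -0.002 0.0
 turn [0.    0.001 0.002] 0.1 shift [-0.0091 -0.0451  0.0051] 0.046
 turn [ 0.     0.001 -0.068] 3.9 shift [ 0.0164 -0.3151  0.0449] 0.319
```

Emit:
{"method": "move_arm", "body": {
  "plan": [0,0,-0.07,0.016,-0.315,0.045,0,0,0,-0.07,0.016,-0.315,0.045,0,0,0,-0.07,0.016,-0.315,0.045,0,0,0,-0.07,0.016,-0.315,0.045,0,0,0,-0.07,0.016,-0.315,0.045,0,0,0,-0.07,0.016,-0.315,0.045,0,0,0,-0.07,0.016,-0.315,0.045,0,0,0,-0.07,0.016,-0.315,0.045,0]
}}

```text
clock: 3.9
position: [0.4911, -0.3663, 0.3599]
ee_rot: [-0.037, 0.999, 0.0, 0.0]
ft_force: [0.2, 0.6, 0.6]
grip_width: -0.005
grasp_force: 0.0
```

Run:
```python
from h import *
c=cam("wrist"); save(c,"w1.png"); print(c["T"].round(3))
tips(c,["unit","test_button_top","lever_knob"])
yaw(c,"unit",.06)
rel([])
print(manip.get_obs()["joint_pos"])
```

```text
[[-0.072  0.955  0.288  0.42 ]
 [ 0.997  0.069  0.022 -0.371]
 [ 0.002  0.288 -0.957  0.328]
 [ 0.     0.     0.     1.   ]]
unit [([0.527, -0.361, -0.004], 0.74)]
test_button_top [([0.515, -0.406, 0.079], 0.9)]
lever_knob [([0.538, -0.324, 0.133], 0.81), ([0.515, -0.407, 0.079], 0.73)]
unit px 322.0 250.0 rect ((0.5292395949363708, -0.3624768555164337), (0.1346989870071411, 0.15902286767959595), 4.535329818725586) 0.89
clock 4.15 at [ 0.4906 -0.3671  0.3599] F [-0.7 -0.3  0.3] grip 0.002 0.0
[ 0.01988044  0.38845633  0.70452485  1.58866316 -0.26122974  1.26054369
  2.41123957]
```

View pics/w1.png

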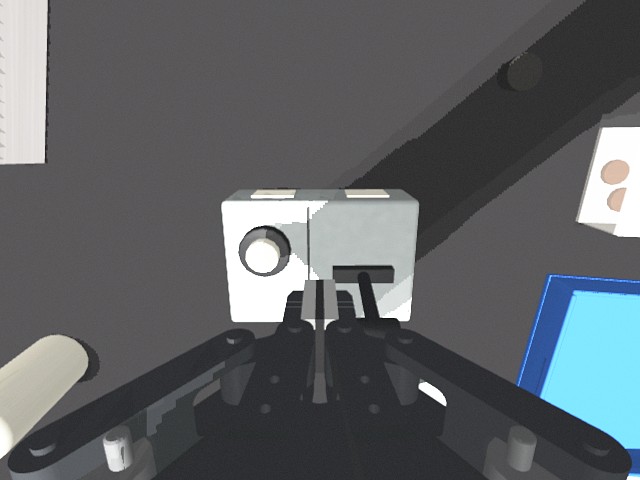

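Run:
```python
from h import *
c=cam("wrist"); print(ray(c,262,252,.081))
rel([([.515,-.4065,.270],down(-7)),([.515,-.4065,.254],down(-7))])
```

```text
[ 0.51071458 -0.40893323  0.081     ]
clock 4.2 at [ 0.4905 -0.3673  0.3599] F [ 0.3  0.1 -0.6] grip -0.001 0.0
 turn [0.    0.001 0.194] 11.1 shift [-0.0215 -0.0409  0.0899] 0.101
 turn [0.    0.001 0.194] 11.1 shift [-0.0215 -0.0409  0.1059] 0.116
```

Emit:
{"method": "move_arm", "body": {
  "plan": [0,0,0.19,-0.0205,-0.042,0.06,0,0,0,0.19,-0.0205,-0.042,0.09,0,0,0,0.19,-0.0205,-0.042,0.09,0,0,0,0.19,-0.0205,-0.042,0.09,0,0,0,0.19,-0.0205,-0.042,0.09,0,0,0,0.19,-0.0205,-0.042,0.102,0,0,0,0.19,-0.0205,-0.042,0.105,0,0,0,0.19,-0.0205,-0.042,0.107,0]
}}

```text
clock: 5.2
position: [0.5138, -0.408, 0.2526]
ee_rot: [0.059, 0.998, 0.0, -0.0]
ft_force: [-0.9, 2.2, 4.0]
grip_width: -0.004
grasp_force: 1.6
```

Emit:
{"method": "move_arm", "body": {
  "plan": [0,0,0,0,0,0.001,0,0,0,0,0,0,0.002,0,0,0,0,0,0,0.002,0,0,0,0,0,0,0.002,0]
}}

```text
clock: 5.7
position: [0.5138, -0.4082, 0.2508]
ee_rot: [0.059, 0.998, 0.0, 0.0]
ft_force: [-1.5, 3.1, 4.8]
grip_width: 0.0
grasp_force: 2.1
```

Run:
```python
from h import *
c=cam("top")
tips(c,["lever_knob","test_button_top"])
rel([([.514,-.408,.30],down(-7)),([.44,-.33,.285],down(4)),([.435,-.332,.274],down(4))])
```

```text
lever_knob [([0.511, -0.33, 0.131], 0.42)]
test_button_top [([0.425, 0.074, 0.023], 0.37)]
clock 5.85 at [ 0.5138 -0.4082  0.2507] F [-0.7  4.3  3.9] grip -0.002 2.1
 turn [0.    0.    0.004] 0.2 shift [-0.0002  0.0002 -0.0493] 0.049
 turn [ 0.     0.    -0.188] 10.8 shift [ 0.0825  0.0689 -0.0343] 0.113
 turn [ 0.     0.    -0.188] 10.8 shift [ 0.0873  0.0663 -0.0233] 0.112
```

Emit:
{"method": "move_arm", "body": {
  "plan": [0,0,0,0,0,-0.05,0,0,0,0,0,0,-0.09,0,0,0,-0.19,0.087,0.066,-0.09,0,0,0,-0.19,0.087,0.066,-0.09,0,0,0,-0.19,0.087,0.066,-0.09,0,0,0,-0.19,0.087,0.066,-0.09,0]
}}

```text
clock: 6.6
position: [0.4355, -0.3328, 0.341]
ee_rot: [-0.036, 0.999, -0.0, 0.001]
ft_force: [0.3, -0.9, 0.3]
grip_width: 0.005
grasp_force: 0.0
```

Run:
```python
from h import *
c=cam("wrist"); tips(c,["lever_knob","test_button_top"])
c=cam("top"); tips(c,["lever_knob","test_button_top"])
rel([([.440,-.331,.273],down(4)),([.511,-.331,.273],down(4))])
```

```text
lever_knob [([0.384, -0.09, 0.008], 0.31)]
test_button_top [([0.513, -0.407, 0.081], 0.79)]
lever_knob [([0.479, -0.333, 0.112], 0.79), ([0.431, -0.088, 0.001], 0.28)]
test_button_top [([0.516, -0.405, 0.084], 0.63), ([0.373, 0.085, 0.007], 0.47)]
clock 6.9 at [ 0.4354 -0.3329  0.3404] F [0.2 0.6 0.4] grip -0.001 0.0
 turn [-0.001 -0.001  0.001] 0.1 shift [-0.0048  0.0016  0.0674] 0.068
 turn [-0.001 -0.001  0.001] 0.1 shift [-0.0756 -0.0034  0.0674] 0.101
```

Emit:
{"method": "move_arm", "body": {
  "plan": [0,0,0,0,0,0.067,0,0,0,0,0,0,0.067,0,0,0,0,-0.02,-0.001,0.067,0,0,0,0,-0.033,-0.001,0.067,0,0,0,0,-0.045,-0.001,0.067,0,0,0,0,-0.056,-0.002,0.067,0,0,0,0,-0.065,-0.002,0.067,0,0,0,0,-0.073,-0.002,0.067,0,0,0,0,-0.079,-0.002,0.067,0,0,0,0,-0.082,-0.002,0.067,0,0,0,0,-0.082,-0.002,0.067,0,0,0,0,-0.082,-0.002,0.067,0]
}}

```text
clock: 8.4
position: [0.5168, -0.3287, 0.2737]
ee_rot: [-0.035, 0.999, 0.0, -0.0]
ft_force: [-0.6, -0.1, 0.9]
grip_width: -0.002
grasp_force: 0.0
```

Run:
```python
from h import *
c=cam("top"); tips(c,["lever_knob"])
c=cam("scene"); tips(c,["lever_knob"]); save(c,"s1.png"); rel([])
```

```text
lever_knob [([0.539, -0.325, 0.133], 0.37)]
lever_knob [([0.544, -0.323, 0.135], 0.57)]
clock 8.6 at [ 0.5169 -0.3287  0.2737] F [-0.8 -0.3  0.8] grip 0.003 0.0
```

Run:
```python
from h import *
rel([([.46,-.333,.275],down(4)),([.45,-.333,.34],down(4)),([.43,-.09,.36],down(0))])
```

```text
clock 8.6 at [ 0.5169 -0.3287  0.2737] F [-0.8 -0.3  0.8] grip 0.003 0.0
 turn [0.    0.    0.001] 0.1 shift [ 0.0571 -0.0003 -0.0013] 0.057
 turn [0.    0.    0.001] 0.1 shift [ 0.0671  0.0004 -0.0663] 0.094
 turn [0.    0.    0.071] 4.1 shift [ 0.0698  0.2442 -0.0863] 0.268
```

Emit:
{"method": "move_arm", "body": {
  "plan": [0,0,0,0.05,0,0,0,0,0,0,0.067,0,-0.04,0,0,0,0,0.067,0,-0.07,0,0,0,0.07,0.07,0.244,-0.086,0.0854,0,0,0.07,0.07,0.244,-0.086,0.0854,0,0,0.07,0.07,0.244,-0.086,0.0854,0,0,0.07,0.07,0.244,-0.086,0.0854,0,0,0.07,0.07,0.244,-0.086,0.0854,0,0,0.07,0.07,0.244,-0.086,0.0854,0,0,0.07,0.07,0.244,-0.086,0.0854]
}}

```text
clock: 9.85
position: [0.4298, -0.0915, 0.3596]
ee_rot: [0.001, 1.0, -0.0, -0.0]
ft_force: [0.5, -0.6, 0.3]
grip_width: 1.002
grasp_force: 0.0
```

Run:
```python
from h import *
c=cam("wrist"); save(c,"w2.png"); rel([])
tips(c,["box2_slot","box2_center","disc4"],k=4)
yaw(c,"box2",.03)
c=cam("top"); tips(c,["lever_knob","box2_slot","box2_center"],k=6)
print(manip.get_obs()["joint_pos"])
```

```text
clock 9.9 at [ 0.4299 -0.0915  0.3596] F [-0.1 -0.2  0. ] grip 1.001 0.0
box2_slot [([0.385, -0.091, 0.01], 0.57)]
box2_center [([0.438, -0.09, 0.022], 0.7), ([0.419, 0.08, -0.002], 0.64)]
disc4 []
box2 px 509.0 205.0 rect ((0.42587628960609436, 0.07540097832679749), (0.07836578786373138, 0.10928890854120255), 87.0968246459961) 0.94
box2 px 321.0 219.0 rect ((0.4372810423374176, -0.09024655818939209), (0.11243613809347153, 0.05506068095564842), 1.3662669658660889) 0.82
box2 px 126.0 26.0 rect ((0.28195011615753174, -0.2410157173871994), (0.0761643573641777, 0.03974267095327377), 87.1407241821289) 0.72
lever_knob [([0.537, -0.328, 0.134], 0.53)]
box2_slot [([0.651, -0.017, 0.002], 0.37)]
box2_center []
[-0.47889618 -0.08839588  0.56195451  2.01036907  0.05032961  1.20662321
  1.63511748]
```

View pics/w2.png

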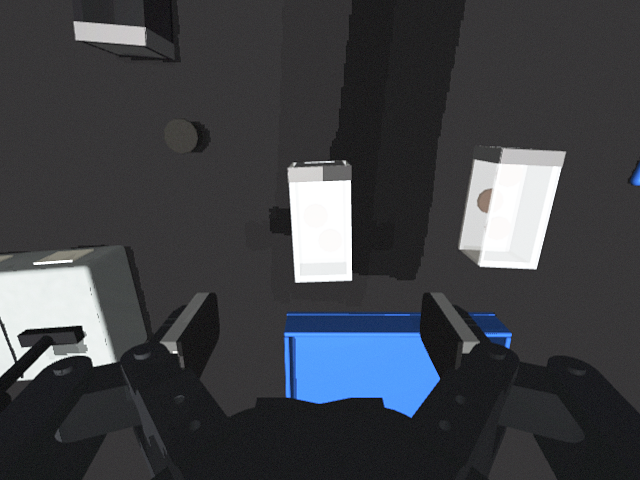

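The wrist view shows box2 at about (321,220) with its grey slot end at the top, towards the robot, and two discs inside. The lever reads as up.

Run:
```python
from h import *
rel([([.436,-.0905,.179],down(1.5))])
```

```text
clock 10.3 at [ 0.4299 -0.0903  0.3596] F [ 0.1  0.2 -0.5] grip 0.998 0.0
 turn [ 0.    -0.    -0.025] 1.4 shift [-0.0061 -0.0002  0.1806] 0.181
```

Emit:
{"method": "move_arm", "body": {
  "plan": [0,0,-0.025,-0.006,0,0.06,0.0854,0,0,-0.025,-0.006,0,0.11,0.0854,0,0,-0.025,-0.006,0,0.15,0.0854,0,0,-0.025,-0.006,0,0.17,0.0854,0,0,-0.025,-0.006,0,0.1805,0.0854,0,0,-0.025,-0.006,0,0.1805,0.0854,0,0,-0.025,-0.006,0,0.1805,0.03,0,0,-0.025,-0.006,0,0.1805,0.03,0,0,-0.025,-0.006,0,0.1805,0.03,0,0,-0.025,-0.006,0,0.1805,0.03,0,0,-0.025,-0.006,0,0.1805,0.03],
  "squeeze": 40
}}

```text
clock: 11.68
position: [0.4363, -0.0902, 0.18]
ee_rot: [-0.013, 1.0, 0.0, 0.001]
ft_force: [-1.1, 0.5, 7.5]
grip_width: 0.582
grasp_force: 40.9
```

```bash
cat >> h.py <<'E'
def tipped(C,deg,rock=0,yw=0,h=.155):
    "TCP pose with the grasp point at C, tool tipped by deg towards +x, rocked about tool z"
    Rt=R.from_euler("z",yw,degrees=True)*R.from_euler("y",-deg,degrees=True)*R.from_quat([0,1,0,0])*R.from_euler("z",rock,degrees=True)
    return np.array(C)-h*Rt.as_matrix()[:,2],Rt
E
python3 - <<'E'
from h import *
rel([([.436,-.0905,.32],down(0)),tipped([.665,-.03,.22],60)])
E
```

```text
clock 11.68 at [ 0.4363 -0.0902  0.18  ] F [-1.1  0.5  7.5] grip 0.582 40.9
 turn [0.001 0.001 0.026] 1.5 shift [ 1.0e-04 -2.0e-04 -1.4e-01] 0.14
 turn [ 0.014 -1.046  0.024] 59.9 shift [-0.0962  0.0577 -0.1173] 0.162
```

Emit:
{"method": "move_arm", "body": {
  "plan": [0,0.08,0,0,0,-0.03,0.03,0,0.16,0,0,0,-0.08,0.03,0,0.25,0,0,0,-0.13,0.03,0,0.25,0.025,-0.02,0.01,-0.17,0.03,0,0.25,0.025,-0.055,0.025,-0.2,0.03,0,0.25,0.025,-0.1,0.04,-0.2,0.03,0,0.25,0.025,-0.145,0.055,-0.2,0.03,0,0.25,0.025,-0.18,0.058,-0.2,0.03,0,0.25,0.025,-0.2,0.058,-0.2,0.03,0,0.25,0.025,-0.204,0.058,-0.2,0.03]
}}

```text
clock: 12.92
position: [0.6389, -0.0267, 0.3785]
ee_rot: [-0.001, 0.992, -0.002, -0.125]
ft_force: [-0.5, 0.6, -2.1]
grip_width: 0.581
grasp_force: 42.9
```

Run:
```python
from h import *
o=manip.get_obs(); print(o["joint_pos"])
rel([tipped([.665,-.03,.21],30),tipped([.665,-.03,.16],60),tipped([.665,-.03,.16],60,35),tipped([.665,-.03,.16],60,-35)])
```

```text
[-0.43072454  0.52119901  0.58883407  1.36305587 -0.24399308  1.5895547
  1.72856549]
clock 12.93 at [ 0.6389 -0.0267  0.3785] F [-0.5  0.6 -2.1] grip 0.581 42.9
 turn [-0.004 -0.774  0.002] 44.4 shift [ 0.0413 -0.0031  0.0459] 0.062
 turn [-0.003 -1.298  0.003] 74.4 shift [ 0.0698 -0.0026  0.1634] 0.178
 turn [-0.399 -1.254  0.525] 81.2 shift [ 0.0698 -0.0026  0.1634] 0.178
 turn [ 0.393 -1.256 -0.518] 81.0 shift [ 0.0698 -0.0026  0.1634] 0.178
```

```bash
cat >> h.py <<'E'
def byslot(S,deg,rock=0):
    Rb=R.from_euler("y",-deg,degrees=True)
    return tipped(np.array(S)-Rb.apply([-.05,0,-.016]),deg,rock)
E
python3 - <<'E'
from h import *
S=[.69,-.02,.088]
rel([byslot([.69,-.02,.1],-14),byslot(S,-5),byslot(S,5),byslot(S,15),byslot(S,25),byslot(S,35),byslot(S,45),byslot(S,55),byslot(S,62)])
E
```

```text
clock 12.93 at [ 0.6389 -0.0267  0.3785] F [-0.5  0.6 -2.1] grip 0.581 42.9
 turn [-0.004 -0.006  0.001] 0.4 shift [-0.1675  0.0069  0.0857] 0.188
 turn [-0.004 -0.164  0.001] 9.4 shift [-0.1431  0.0069  0.0918] 0.17
 turn [-0.004 -0.338  0.001] 19.4 shift [-0.1121  0.007   0.0907] 0.144
 turn [-0.004 -0.513  0.002] 29.4 shift [-0.0813  0.007   0.0951] 0.125
 turn [-0.004 -0.687  0.002] 39.4 shift [-0.0518  0.0071  0.1047] 0.117
 turn [-0.004 -0.862  0.002] 49.4 shift [-0.0244  0.0071  0.1194] 0.122
 turn [-0.003 -1.036  0.003] 59.4 shift [1.000e-04 7.200e-03 1.385e-01] 0.139
 turn [-0.003 -1.211  0.003] 69.4 shift [0.0208 0.0073 0.1616] 0.163
 turn [-0.003 -1.333  0.003] 76.4 shift [0.0328 0.0074 0.1798] 0.183
```

Emit:
{"method": "move_arm", "body": {
  "plan": [0,0,0,-0.04,0.007,0.02,0.03,0,0,0,-0.09,0.007,0.045,0.03,0,0,0,-0.14,0.007,0.07,0.03,0,0,0,-0.1675,0.007,0.0857,0.03,0,-0.164,0,-0.143,0.007,0.092,0.03,0,-0.338,0,-0.112,0.007,0.091,0.03,0,-0.513,0,-0.081,0.007,0.095,0.03,0,-0.687,0,-0.052,0.007,0.105,0.03,0,-0.862,0,-0.024,0.007,0.119,0.03,0,-1.036,0,0,0.007,0.1385,0.03,0,-1.211,0,0.021,0.007,0.1616,0.03,0,-1.333,0,0.033,0.007,0.18,0.03]
}}

```text
clock: 14.42
position: [0.5956, -0.0061, 0.2591]
ee_rot: [0.011, 0.918, -0.014, 0.396]
ft_force: [0.0, 0.5, -2.5]
grip_width: 0.58
grasp_force: 46.5
```

Run:
```python
from h import *
print(manip.get_obs()["joint_pos"])
c=cam("wrist"); save(c,"w3.png"); tips(c,["disc1"],k=6)
c=cam("top"); save(c,"t3.png"); tips(c,["disc1"],k=6)
rel([byslot([.69,-.02,.088],62)])
o=manip.get_obs(); print(R.from_quat(o["ee_rot"]).as_matrix()[:,2])
```

```text
[-0.74000361  0.2665615   0.71581066  2.09018465 -0.9833233   0.06613711
  2.38847337]
disc1 [([0.665, -0.012, 0.014], 0.57)]
disc1 []
clock 14.62 at [ 0.5967 -0.002   0.2594] F [ 0.4 -0.4 -1.8] grip 0.582 46.6
 turn [-0.03  -0.268  0.001] 15.4 shift [ 0.0576 -0.0179  0.0079] 0.061
[ 0.72701385 -0.02964288 -0.68598263]
```

View pics/w3.png

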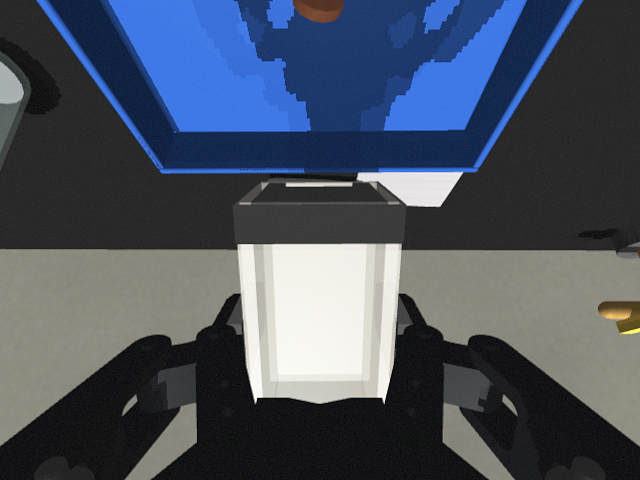

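The wrist view shows box2 held, tipped about 47° (joint 6 is at its limit), with one disc in the tray at (320,5). Next I rock it about the tool axis.

Emit:
{"method": "move_arm", "body": {
  "plan": [0,0,0.18,0,0,0,0.03,0,0,0.36,0,0,0,0.03,0,0,0.55,0,0,0,0.03,0,0,0.55,0,0,0,0.03,0,0,0.36,0,0,0,0.03,0,0,0.18,0,0,0,0.03,0,0,0,0,0,0,0.03,0,0,-0.18,0,0,0,0.03,0,0,-0.36,0,0,0,0.03,0,0,-0.36,0,0,0,0.03,0,0,-0.18,0,0,0,0.03,0,0,0,0,0,0,0.03]
}}

```text
clock: 16.12
position: [0.597, -0.0037, 0.2593]
ee_rot: [0.012, 0.918, -0.012, 0.396]
ft_force: [-0.5, 0.0, -1.4]
grip_width: 0.583
grasp_force: 46.7
```

Run:
```python
from h import *
o=manip.get_obs(); print(o["joint_pos"]); print(R.from_quat(o["ee_rot"]).as_matrix().round(2))
c=cam("wrist"); tips(c,["disc1"],k=6)
c=cam("scene"); save(c,"s4.png");tips(c,["disc1"],k=6)
c=cam("top"); tips(c,["disc1"],k=6); rel([])
```

```text
[-0.76567598  0.27492819  0.74187665  2.08794579 -1.06384439  0.07256105
  2.45797336]
[[-0.69  0.03  0.73]
 [ 0.01  1.   -0.03]
 [-0.73 -0.01 -0.69]]
disc1 []
disc1 [([0.651, -0.011, 0.019], 0.53), ([0.638, -0.007, 0.006], 0.45)]
disc1 [([0.361, -0.206, -0.004], 0.21)]
clock 16.43 at [ 0.5971 -0.0033  0.2595] F [-0.4  0.1 -1.2] grip 0.582 46.6
```

View pics/s4.png

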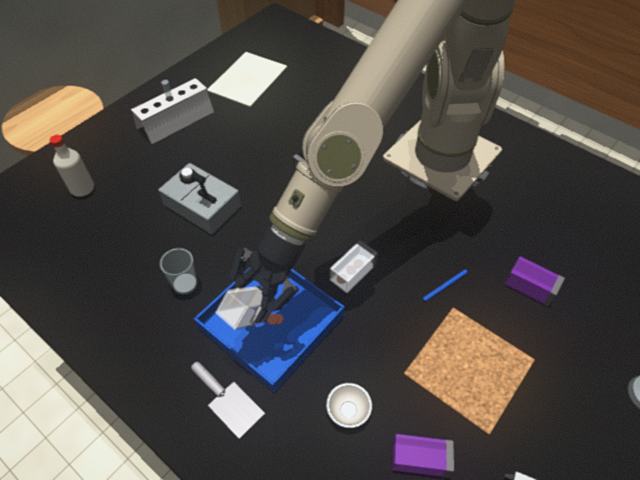

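Run:
```python
import cv2, numpy as np
t=cv2.imread("pics/top0.png")[225:290,255:385]; w=cv2.imread("pics/w2.png")[140:300,270:580]; s=cv2.imread("pics/s4.png")[280:345,205:310]; s0=cv2.imread("pics/scene0.png")[200:300,280:400]
r=lambda a:cv2.resize(a,(400,300),interpolation=cv2.INTER_CUBIC)
g=lambda a:np.clip((a.astype(float)/255)**2.5*255,0,255).astype(np.uint8)
cv2.imwrite("pics/m1.png",np.vstack([np.hstack([g(r(t)),g(r(w))]),np.hstack([g(r(s0)),r(s)])]))
```

```text
(no output)
```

View pics/m1.png

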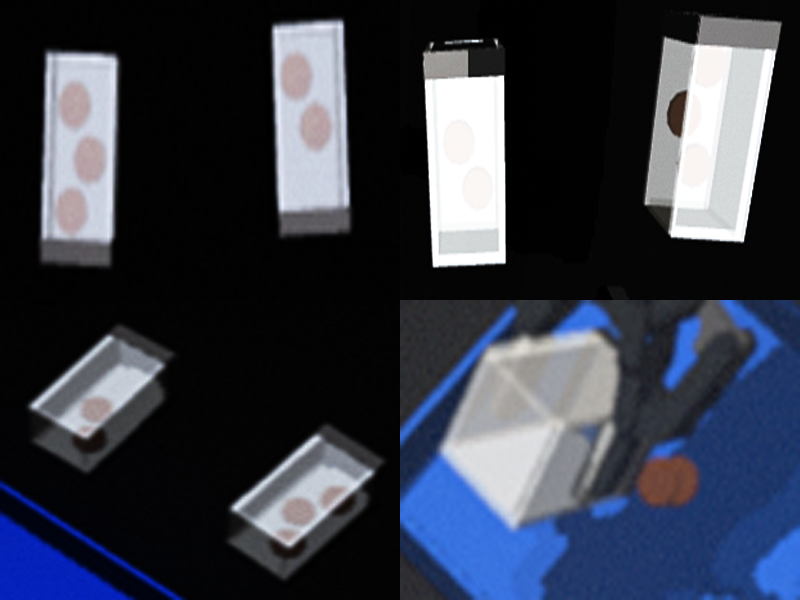

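The montage shows three discs in box1 and two in box2 at the start. Both box2 discs now lie in the tray, overlapping. Box1 was knocked aside, so I'll measure it again. Now I carry box2 to the mat.

Run:
```python
from h import *
rel([([.50,.03,.36],down(0)),([.50,.20,.36],down(0)),([.474,.405,.30],down(0))])
```

```text
clock 16.43 at [ 0.5971 -0.0033  0.2595] F [-0.4  0.1 -1.2] grip 0.582 46.6
 turn [-0.03   0.815 -0.014] 46.7 shift [-0.0065  0.0288 -0.1406] 0.144
 turn [-0.03   0.815 -0.014] 46.7 shift [-0.0063  0.1987 -0.1461] 0.247
 turn [-0.03   0.815 -0.014] 46.7 shift [ 0.0555  0.4042 -0.1304] 0.428
```

Emit:
{"method": "move_arm", "body": {
  "plan": [0,0.1,0,0,0,-0.04,0.03,0,0.3,0,0,0.01,-0.08,0.03,0,0.5,0,0,0.02,-0.12,0.03,0,0.7,0,-0.006,0.03,-0.14,0.03,-0.03,0.815,-0.014,-0.006,0.06,-0.14,0.03,-0.03,0.815,-0.014,-0.006,0.1,-0.14,0.03,-0.03,0.815,-0.014,-0.006,0.16,-0.145,0.03,-0.03,0.815,-0.014,-0.006,0.22,-0.145,0.03,-0.03,0.815,-0.014,0.02,0.28,-0.14,0.03,-0.03,0.815,-0.014,0.04,0.34,-0.135,0.03,-0.03,0.815,-0.014,0.055,0.4,-0.13,0.03,-0.03,0.815,-0.014,0.055,0.404,-0.13,0.03]
}}

```text
clock: 17.92
position: [0.473, 0.4102, 0.2986]
ee_rot: [-0.004, 1.0, 0.001, -0.001]
ft_force: [0.2, -0.9, -0.8]
grip_width: 0.582
grasp_force: 46.4
```

Run:
```python
from h import *
c=cam("top"); tips(c,["mat"]); yaw(c,"mat",.006); tips(c,["box1_center","disc1","lever_knob"],k=5)
print(manip.get_obs()["joint_pos"])
rel([([.474,.405,.30],down(0)),([.474,.405,.187],down(0))])
```

```text
mat [([0.477, 0.362, -0.001], 0.85)]
box1_center [([0.444, 0.046, 0.024], 0.84), ([0.688, 0.381, 0.025], 0.76), ([0.244, -0.237, 0.024], 0.74), ([0.227, 0.367, 0.025], 0.57)]
disc1 [([0.643, -0.005, 0.008], 0.58), ([0.65, -0.01, 0.014], 0.48)]
lever_knob []
[-1.44030206  0.54133906  0.89961105  1.62811536 -0.4515867   1.19099679
  1.12674999]
clock 18.23 at [0.4763 0.4033 0.3016] F [ 0.3 -0.3 -1.9] grip 0.581 46.5
 turn [ 0.003  0.001 -0.004] 0.3 shift [0.0023 0.0017 0.0016] 0.003
 turn [ 0.003  0.001 -0.004] 0.3 shift [0.0024 0.0014 0.1146] 0.115
```

Emit:
{"method": "move_arm", "body": {
  "plan": [0,0,0,0.001,0.001,0.05,0.03,0,0,0,0.001,0.001,0.09,0.03,0,0,0,0.001,0.001,0.106,0.03,0,0,0,0.001,0.001,0.1135,0.03,0,0,0,0.001,0.001,0.1135,0.03,0,0,0,0.001,0.001,0.1135,0.068,0,0,0,0.001,0.001,0.1135,0.068,0,0,0,0.001,0.001,0.1135,0.068,0,0,0,0.001,0.001,0.08,0.068,0,0,0,0.001,0.001,0.03,0.068,0,0,0,0.001,0.001,-0.03,0.068,0,0,0,0.001,0.001,-0.05,0.068]
}}

```text
clock: 19.73
position: [0.4753, 0.4057, 0.3549]
ee_rot: [0.001, 1.0, 0.003, 0.002]
ft_force: [-0.3, -0.3, -0.1]
grip_width: 0.795
grasp_force: 0.0
```

Run:
```python
from h import *
c=cam("wrist"); tips(c,["box2_center"],k=6); save(c,"w5.png")
rel([([.444,.12,.36],down(0)),([.444,.046,.36],down(0))])
```

```text
box2_center [([0.478, 0.408, 0.032], 0.57), ([0.423, 0.408, 0.013], 0.34)]
clock 19.82 at [0.475  0.406  0.3533] F [-1.5 -0.2 -0.9] grip 0.797 0.0
 turn [ 0.006  0.002 -0.002] 0.4 shift [ 0.0303 -0.286  -0.0084] 0.288
 turn [ 0.006  0.002 -0.002] 0.4 shift [ 0.0302 -0.36   -0.0088] 0.361
```

Emit:
{"method": "move_arm", "body": {
  "plan": [0,0,0,0.03,-0.36,-0.009,0.0854,0,0,0,0.03,-0.36,-0.009,0.0854,0,0,0,0.03,-0.36,-0.009,0.0854,0,0,0,0.03,-0.36,-0.009,0.0854,0,0,0,0.03,-0.36,-0.009,0.0854,0,0,0,0.03,-0.36,-0.009,0.0854,0,0,0,0.03,-0.36,-0.009,0.0854,0,0,0,0.03,-0.36,-0.009,0.0854,0,0,0,0.03,-0.36,-0.009,0.0854]
}}

```text
clock: 20.95
position: [0.4435, 0.0473, 0.3588]
ee_rot: [0.0, 1.0, 0.0, -0.0]
ft_force: [-0.1, 0.2, 0.3]
grip_width: 1.002
grasp_force: 0.0
```

Run:
```python
from h import *
c=cam("wrist"); save(c,"w6.png"); tips(c,["box1_slot","box1_center"],k=4)
yaw(c,"box1",.03)
rel([([.444,.046,.179],down(-10))])
```

```text
box1_slot [([0.4, 0.048, 0.004], 0.65)]
box1_center [([0.445, 0.039, 0.025], 0.62)]
box1 px 631.0 391.0 rect ((0.639363169670105, 0.37171271443367004), (0.046655312180519104, 0.023192573338747025), 14.900834083557129) 0.94
box1 px 314.0 217.0 rect ((0.4489591121673584, 0.043591372668743134), (0.05409109592437744, 0.1105998083949089), 87.1689682006836) 0.84
box1 px 3.0 25.0 rect ((0.29191577434539795, -0.19103620946407318), (0.005936114117503166, 0.027814004570245743), 74.97577667236328) 0.79
clock 21.15 at [0.4437 0.0466 0.359 ] F [0.4 0.6 0.5] grip 0.999 0.0
 turn [ 0.001 -0.     0.173] 9.9 shift [-0.0003 -0.0008  0.18  ] 0.18
```

View pics/w6.png

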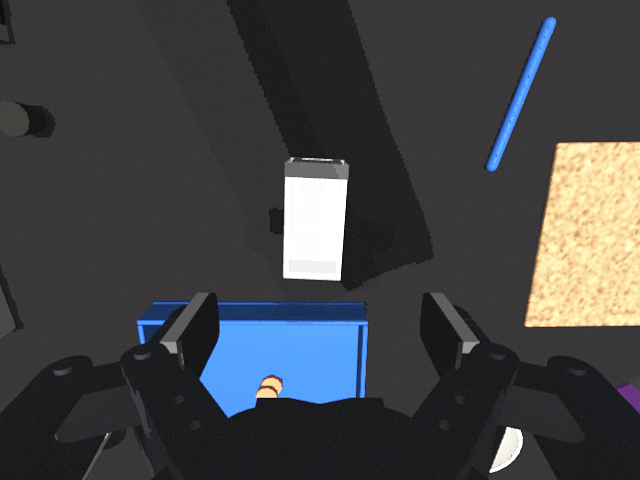

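Box1 is at (315,220), yaw about -2.8°, and two discs show in the tray at (269,387).

Emit:
{"method": "move_arm", "body": {
  "plan": [0,0,0.048,-0.002,-0.003,0.06,0.0854,0,0,0.048,-0.002,-0.003,0.11,0.0854,0,0,0.048,-0.002,-0.003,0.15,0.0854,0,0,0.048,-0.002,-0.003,0.17,0.0854,0,0,0.048,-0.002,-0.003,0.179,0.0854,0,0,0.048,-0.002,-0.003,0.179,0.0854,0,0,0.048,-0.002,-0.003,0.179,0.03,0,0,0.048,-0.002,-0.003,0.179,0.03,0,0,0.048,-0.002,-0.003,0.179,0.03,0,0,0.048,-0.002,-0.003,0.179,0.03,0,0,0.048,-0.002,-0.003,0.179,0.03]
}}

```text
clock: 22.52
position: [0.4462, 0.0438, 0.181]
ee_rot: [0.025, 1.0, 0.002, 0.001]
ft_force: [-2.4, 0.8, 9.3]
grip_width: 0.582
grasp_force: 40.0
```

Run:
```python
from h import *
rel([([.446,.0435,.34],tipped([0,0,0],-14)[1]),byslot([.69,-.03,.1],-14)])
```

```text
clock 22.52 at [0.4462 0.0438 0.181 ] F [-2.4  0.8  9.3] grip 0.582 40.0
 turn [ 0.01   0.245 -0.049] 14.3 shift [-0.      0.0004 -0.159 ] 0.159
 turn [ 0.01   0.245 -0.049] 14.3 shift [-0.337  -0.0568 -0.0727] 0.349
```

Emit:
{"method": "move_arm", "body": {
  "plan": [0,0.08,0,0,0,-0.03,0.03,0,0.16,0,0,0,-0.08,0.03,0.01,0.245,-0.049,0,0,-0.13,0.03,0.01,0.245,-0.049,-0.02,-0.005,-0.16,0.03,0.01,0.245,-0.049,-0.06,-0.01,-0.17,0.03,0.01,0.245,-0.049,-0.11,-0.015,-0.17,0.03,0.01,0.245,-0.049,-0.165,-0.02,-0.17,0.03,0.01,0.245,-0.049,-0.22,-0.025,-0.16,0.03,0.01,0.245,-0.049,-0.27,-0.027,-0.13,0.03,0.01,0.245,-0.049,-0.31,-0.027,-0.1,0.03,0.01,0.245,-0.049,-0.335,-0.027,-0.08,0.03,0.01,0.245,-0.049,-0.337,-0.027,-0.073,0.03]
}}

```text
clock: 24.02
position: [0.7814, -0.0007, 0.2507]
ee_rot: [0.0, 0.992, -0.001, -0.123]
ft_force: [-0.9, 0.6, -2.0]
grip_width: 0.584
grasp_force: 43.2
```

Run:
```python
from h import *
print(manip.get_obs()["joint_pos"])
S=[.69,0,.088]
rel([byslot(S,a) for a in (-5,5,15,25,35,42,46)])
```

```text
[-0.43767607  1.03880649  0.87446459  0.97873003 -0.66978101  1.63232601
  1.83200427]
clock 24.02 at [ 7.814e-01 -7.000e-04  2.507e-01] F [-0.9  0.6 -2. ] grip 0.584 43.2
 turn [-0.002 -0.16  -0.001] 9.2 shift [0.0267 0.0007 0.0033] 0.027
 turn [-0.002 -0.334 -0.   ] 19.2 shift [0.0577 0.0007 0.0022] 0.058
 turn [-0.002 -0.509 -0.   ] 29.2 shift [0.0885 0.0007 0.0064] 0.089
 turn [-0.002 -0.683  0.   ] 39.2 shift [0.118  0.0007 0.016 ] 0.119
 turn [-0.002 -0.858  0.   ] 49.2 shift [0.1455 0.0007 0.0305] 0.149
 turn [-0.002 -0.98   0.   ] 56.2 shift [0.163  0.0007 0.0434] 0.169
 turn [-2.00e-03 -1.05e+00  1.00e-03] 60.2 shift [0.1723 0.0007 0.0517] 0.18
```

Emit:
{"method": "move_arm", "body": {
  "plan": [0,-0.16,0,0.027,0,0.003,0.03,0,-0.334,0,0.058,0,0.002,0.03,0,-0.509,0,0.0885,0,0.006,0.03,0,-0.683,0,0.118,0,0.016,0.03,0,-0.858,0,0.1455,0,0.03,0.03,0,-0.97,0,0.162,0,0.042,0.03,0,-0.97,0,0.162,0,0.042,0.03,0,-0.97,0,0.162,0,0.042,0.03]
}}

```text
clock: 25.02
position: [0.6141, -0.0005, 0.2527]
ee_rot: [-0.0, 0.935, 0.0, 0.354]
ft_force: [0.3, -0.8, -1.5]
grip_width: 0.58
grasp_force: 43.5
```

Run:
```python
from h import *
print(manip.get_obs()["joint_pos"])
rel([byslot([.69,0,.088],42),byslot([.69,0,.088],42,35),byslot([.69,0,.088],42,-35)])
c=cam("scene"); tips(c,["disc1"],k=6); save(c,"s7.png")
```

```text
[-0.79676398  0.3562085   0.81416519  2.01884945 -0.94444518  0.22479718
  2.32024393]
clock 25.02 at [ 6.141e-01 -5.000e-04  2.527e-01] F [ 0.3 -0.8 -1.5] grip 0.58 43.5
 turn [ 0.    -0.008  0.   ] 0.5 shift [0.0038 0.0005 0.0022] 0.004
 turn [-0.002 -0.008  0.611] 35.0 shift [0.0038 0.0005 0.0022] 0.004
 turn [ 0.003 -0.008 -0.611] 35.0 shift [0.0038 0.0005 0.0022] 0.004
disc1 [([0.637, -0.004, 0.008], 0.57), ([0.473, 0.408, 0.007], 0.55), ([0.634, 0.029, 0.014], 0.45), ([0.64, 0.076, 0.022], 0.43), ([0.675, 0.019, 0.016], 0.37)]
```

Joint 6 has room. Now I rock both ways, as far as joint 7 allows.

Emit:
{"method": "move_arm", "body": {
  "plan": [0,0,0.18,0,0,0,0.03,0,0,0.36,0,0,0,0.03,0,0,0.55,0,0,0,0.03,0,0,0.6,0,0,0,0.03,0,0,0.42,0,0,0,0.03,0,0,0.24,0,0,0,0.03,0,0,0.06,0,0,0,0.03,0,0,-0.12,0,0,0,0.03,0,0,-0.3,0,0,0,0.03,0,0,-0.3,0,0,0,0.03,0,0,-0.15,0,0,0,0.03,0,0,0,0,0,0,0.03]
}}

```text
clock: 26.62
position: [0.614, -0.0008, 0.2516]
ee_rot: [0.004, 0.935, 0.001, 0.354]
ft_force: [0.3, -0.4, -1.1]
grip_width: 0.586
grasp_force: 43.4
```

Run:
```python
from h import *
print(manip.get_obs()["joint_pos"]); rel([])
c=cam("scene"); tips(c,["disc1"],k=6); save(c,"s8.png")
d=cam("wrist"); save(d,"w8.png")
r=lambda a:cv2.resize(a,(400,300),interpolation=cv2.INTER_CUBIC)
b=lambda a:cv2.cvtColor(a,cv2.COLOR_RGB2BGR)
cv2.imwrite("pics/m2.png",np.hstack([r(b(c["color"])[255:375,195:345]),r(b(d["color"]))]))
```

```text
[-0.80277084  0.36055995  0.82157529  2.01993663 -0.9591424   0.22472908
  2.32325386]
clock 26.62 at [ 0.614  -0.0008  0.2516] F [ 0.3 -0.4 -1.1] grip 0.586 43.4
disc1 [([0.638, -0.009, 0.004], 0.61), ([0.636, 0.026, 0.013], 0.57), ([0.628, 0.074, 0.011], 0.49), ([0.692, 0.047, 0.015], 0.44)]
```

View pics/m2.png

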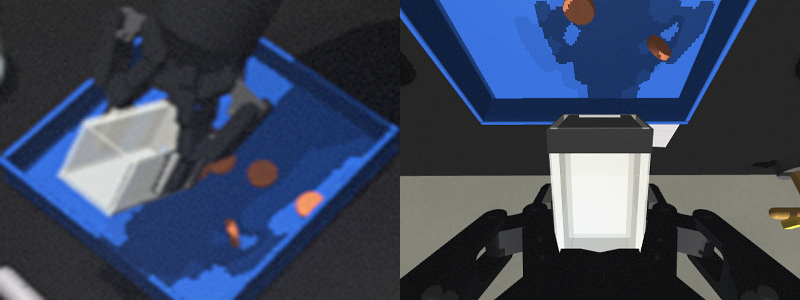

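All three box1 discs look to be out: (262,172), (308,203) and (232,235), next to the earlier pair. I carry box1 to the mat and count again afterwards.

Run:
```python
from h import *
rel([([.50,.05,.36],down(0)),([.50,.20,.36],down(0)),([.475,.318,.30],down(0))])
```

```text
clock 26.77 at [ 6.139e-01 -5.000e-04  2.515e-01] F [-0.1 -0.4 -2.8] grip 0.582 43.4
 turn [-0.002  0.725  0.   ] 41.5 shift [ 0.0133  0.0502 -0.1568] 0.165
 turn [-0.002  0.725  0.   ] 41.5 shift [ 0.0132  0.2002 -0.1571] 0.255
 turn [-0.002  0.725  0.   ] 41.5 shift [ 0.0716  0.3183 -0.129 ] 0.351
```

Emit:
{"method": "move_arm", "body": {
  "plan": [0,0.05,0,0,0,-0.04,0.03,0,0.22,0,0,0.01,-0.08,0.03,0,0.4,0,0,0.02,-0.12,0.03,0,0.58,0,0.01,0.04,-0.15,0.03,0,0.725,0,0.013,0.07,-0.156,0.03,0,0.725,0,0.013,0.12,-0.156,0.03,0,0.725,0,0.025,0.18,-0.15,0.03,0,0.725,0,0.05,0.24,-0.14,0.03,0,0.725,0,0.07,0.3,-0.13,0.03,0,0.725,0,0.0715,0.318,-0.129,0.03,0,0.725,0,0.0715,0.318,-0.129,0.03]
}}

```text
clock: 28.15
position: [0.4733, 0.3217, 0.2989]
ee_rot: [-0.004, 1.0, -0.002, -0.0]
ft_force: [-0.1, -0.8, -1.1]
grip_width: 0.578
grasp_force: 43.4
```

Run:
```python
from h import *
c=cam("top"); save(c,"t9.png"); tips(c,["disc1","box2_center"],k=6); tips(c,["lever_knob"])
rel([([.475,.318,.188],down(0))])
im=cv2.cvtColor(c["color"],cv2.COLOR_RGB2BGR)
r=lambda a:cv2.resize(a,(400,400),interpolation=cv2.INTER_CUBIC)
cv2.imwrite("pics/m3.png",np.hstack([r(im[100:210,266:376]),r(im[180:290,100:210])]))
```

```text
disc1 [([0.644, -0.009, 0.008], 0.64), ([0.661, -0.015, 0.014], 0.58), ([0.627, 0.072, 0.01], 0.51), ([0.633, 0.027, 0.005], 0.44), ([0.692, 0.044, 0.015], 0.36)]
box2_center [([0.648, -0.008, 0.006], 0.55)]
lever_knob [([0.537, -0.325, 0.134], 0.67)]
clock 28.35 at [0.4752 0.3162 0.3007] F [-0.3 -0.7 -1. ] grip 0.58 43.4
 turn [-0.002  0.001 -0.002] 0.1 shift [0.0003 0.002  0.1127] 0.113
```

View pics/m3.png

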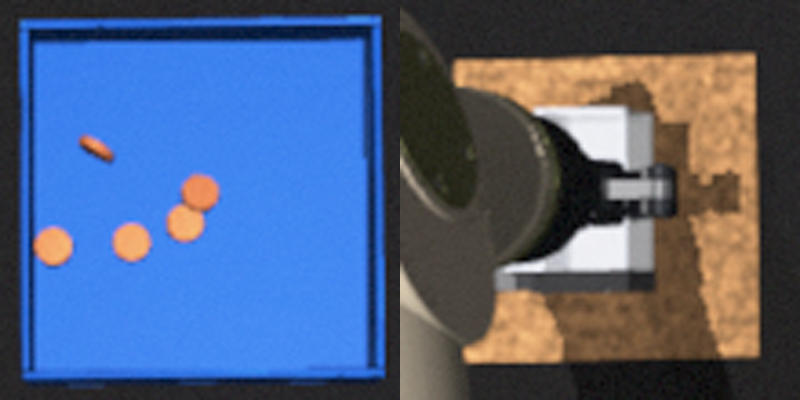

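All five discs are in the tray, one of them standing on edge at about (97,148) in the crop. I set box1 down on the mat.

Emit:
{"method": "move_arm", "body": {
  "plan": [0,0,0,0,0.001,0.05,0.03,0,0,0,0,0.001,0.09,0.03,0,0,0,0,0.001,0.105,0.03,0,0,0,0,0.001,0.112,0.03,0,0,0,0,0.001,0.112,0.03,0,0,0,0,0.001,0.112,0.063,0,0,0,0,0.001,0.112,0.063,0,0,0,0,0.001,0.112,0.063,0,0,0,0,0.001,0.08,0.063,0,0,0,0,0.001,0.03,0.063,0,0,0,0,0.001,-0.03,0.063,0,0,0,0,0.001,-0.06,0.063]
}}

```text
clock: 29.85
position: [0.4752, 0.3184, 0.3633]
ee_rot: [0.0, 1.0, 0.0, 0.001]
ft_force: [-0.2, -0.1, -1.3]
grip_width: 0.735
grasp_force: 0.0
```

Emit:
{"method": "move_arm", "body": {
  "plan": [0,0,0,0,-0.06,-0.04,0.063,0,0,0,0,-0.12,-0.05,0.063,0,0,0,0,-0.18,-0.05,0.063,0,0,0,0,-0.24,-0.05,0.063,0,0,0,0,-0.24,-0.05,0.063,0,0,0,0,-0.24,-0.05,0.063]
}}

```text
clock: 30.6
position: [0.4745, 0.0788, 0.4106]
ee_rot: [0.0, 1.0, 0.001, -0.0]
ft_force: [0.3, 0.8, 0.9]
grip_width: 0.739
grasp_force: 0.0
```

Run:
```python
from h import *
c=cam("top"); save(c,"t10.png"); tips(c,["disc1","box1","box1_center"],k=6); tips(c,["lever_knob","mat"])
yaw(c,"box1",.04); rel([])
```

```text
disc1 [([0.636, 0.028, 0.008], 0.58), ([0.645, -0.009, 0.008], 0.56), ([0.692, 0.047, 0.014], 0.53), ([0.628, 0.076, 0.007], 0.44), ([0.661, -0.012, 0.011], 0.4)]
box1 [([0.226, 0.373, -0.001], 0.98), ([0.687, 0.383, -0.001], 0.84), ([0.247, -0.238, -0.003], 0.77), ([0.475, 0.318, 0.002], 0.76), ([0.474, 0.406, 0.007], 0.64)]
box1_center [([0.246, -0.242, 0.024], 0.75), ([0.224, 0.368, 0.024], 0.74), ([0.635, 0.029, 0.008], 0.63), ([0.689, 0.381, 0.026], 0.61)]
lever_knob [([0.537, -0.327, 0.134], 0.59)]
mat [([0.475, 0.359, -0.0], 0.65), ([0.526, -0.362, 0.005], 0.21)]
box1 px 149.0 350.0 rect ((0.2268960177898407, 0.3637089729309082), (0.056330736726522446, 0.11792004853487015), 5.999515056610107) 0.96
box1 px 425.0 338.0 rect ((0.24694082140922546, -0.23644347488880157), (0.05956098809838295, 0.10541685670614243), 85.91531372070312) 0.86
box1 px 144.0 143.0 rect ((0.6824190616607666, 0.37731724977493286), (0.06985905766487122, 0.10755635052919388), 33.32268142700195) 0.79
clock 30.95 at [0.4744 0.0795 0.4105] F [ 0.4  0.2 -0.5] grip 0.74 0.0
```

View pics/t10.png

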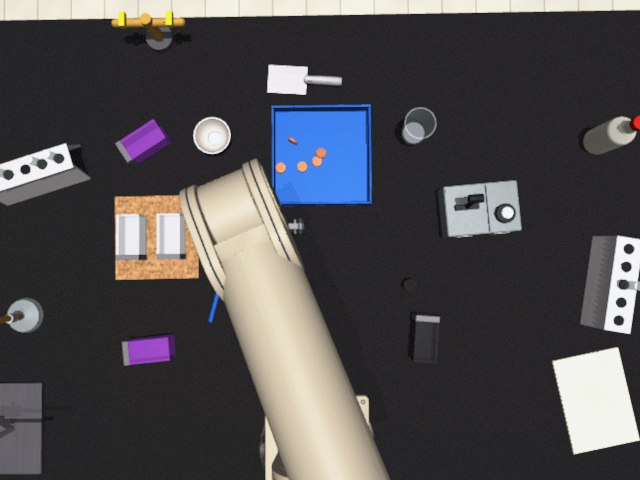

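The top view shows both boxes empty on the mat at (131,237) and (171,235). The five discs are in the tray, the lever is up at (475,201), and the bystanders haven't moved.

```bash
python3 -c "
from workcell import manip
print(manip.hand_in())"
```

```text
the job is handed in; nothing more can be done
None
```

I handed the job in with every step done, though the hand-in returned no verdict. The trip unit was tested and its lever lifted back up, all five discs are in the tray (one standing on edge), and both empty boxes lie flat side by side on the mat.

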